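# Start a timed plate-shaker run

## Robot

A 6-joint arm with a two-finger parallel gripper is mounted at the origin on the work surface. World frame = base frame: x ahead of the robot, y to its left, z up, the work surface at z = 0. Lengths are in m, angles in rad, forces in N, time in s.
With the tool pointing down it reaches from about 0.35 to 0.775 m from the base axis. Payload 5.5 kg.
Tool frame: the origin (TCP) lies on the centre line of the jaws, within the pads' length; the fingertips stand 11 mm ahead of it and the grasp point (between the pads) lies 8 mm behind it; z points along the fingers, y is the line along which they close (so a half turn about z gives the same grasp; the last joint's range is limited). The gripper opens to 85 mm and grips with 20 to 120 N. Pads are 22 mm wide; open, the fingers measure 114 mm over their backs; the gripper's body (76 mm by 85 mm) begins 54 mm behind the grasp point. The pads swing forward as they close: fully open they stand 13 mm farther back than shut.
Start: joints at [-1.321, 0.313, 0.046, 1.304, 0, 1.431], TCP at [0.219, -0.532, 0.242] pointing down, gripper open.
Joint ranges: [-2.76, 2.76], [-0.86, 1.69], [-1.03, 1.26], [-2.2, 2.34], [-1.47, 1.5], [-3.14, 3.14]. Speed limits (rad/s): [2.57, 2.57, 3.14, 3.14, 3.14, 3.14].

## Interface

Orientations are given as a unit quaternion [w, x, y, z].
In Python, from workcell import get_state, eyes, env gives the robot as it stands.
- The arm moves only by the shell command python3 -m inch 'ROWS' [OPENING] [FORCE]. ROWS is JSON, one flat list of numbers, 4 for each row, row after row: the shift along the tool's x, y, z in cm, then the turn about the tool's z in rad. A call has exactly 5 rows; each row shifts and turns the commanded pose from where the row before left it, along the tool's axes as they then stand; what a row does not reach is not made up. A row lasts 1/12 s, in which the tool goes at most 41.7 mm and 7.16 degrees, less where a joint would pass 70% of its speed; a pose out of reach is approached as far as the arm can. A call is refused whole if a number of a shift passes 4.17 or a number of a turn 0.125, either way. A call with a gripper value outside its range is refused whole. OPENING is the opening, from -1 (shut) to 1 (fully open), set as the call begins (- or left out, the last holds). The fingers move at their own pace and stop on an object; FORCE is the grip in N (left out, the last holds). Time passes only in rows, so rows that do not move let the fingers close, or fill a call up. It gives the time, the measured TCP pose, the force, the opening and the grip force at its end, in the units of the state.
- get_state(): the state, without advancing time (a new reading comes with each control period).
- eyes.read_camera(name): name is "side" or "top"; returns the picture (400x640x3 uint8, red, green, blue); there is no depth.
- eyes.camera_info(name): a dict with "fovy" (degrees; the focal length in pixels is half the picture's height over the tangent of half this angle, whatever the lens; pixels are square), "cx", "cy" (the principal point, pixels), "D" ([k1, k2, p1, p2, k3] as OpenCV has them; the pictures are not rectified), "xyz" and "orientation" of the camera in the world. Camera axes: x right, y down, z forward; pixel columns grow to the right and rows downward; lengths in m; the calibration is good to about 2 mm. A picture is of the moment at which its call begins. camera_info takes no time and is no camera call.
- env.hand_in(): hands the job in; it is judged then, once.
The state is a dict: "clock": time; "joint_pos": joint angles; "qvel": joint speeds; "tau": joint torques, N m; "tcp_pos": TCP position; "orientation": TCP orientation; "wrist_force": force on the tool from outside, world axes, zero at the start; "ft_torque": the same for the moment, N m; "finger_gap": finger opening in m; "grip_force": force on a finger pad.
Only numpy, scipy, OpenCV 4.12 (cv2) and the standard library are available. Lean on these libraries where they do the work, as an engineer would, in place of code of your own. Each camera call takes 0.05 s, during which the arm holds its last target. There are 200 camera calls.

## Task

Start the timed shaking run: with the fingertips, lightly press the square key on the plate shaker all the way in, then the round key, then the wide bar on top of the small bench timer; each one stays down by itself. Do not press the shaker's long narrow key, do not pick up or push the timer about, and leave the tube rack, the jar and the tip box where they are.

Things in the scene. Friction and masses are not known exactly. Their poses are not given: they have to be found in the camera images.
- shaker: White microplate shaker fixed on the bench, 220 (x) x 250 (y) x 70 mm high including its key panel. Origin at the centre of its underside, z up, its front with the key strip faces its -x. Three key seats in a row along its y at x = -66 mm, y = -66, 0 and +66 mm hold the square, round and long keys in an order that changes. Behind them, from x = -23 mm on, a platform with a clear well plate rises to 88 mm above the bench.
- key_square_top (a point): Centre of the top face of the square key, a white 28 x 28 mm cap. Its top stands 12 mm above the grey panel, 82 mm above the bench when out; the point moves with the key. Key centres are 66 mm apart. Axes as the shaker's.
- key_square (a joint): How far the square key is pressed in, m: 0 out, 0.008 fully in. It yields at about 3 N, slides straight down by up to 8 mm (then meets a hard stop) and stays where it is left; nothing brings it back up. More than 0.005 counts as in.
- key_round_top (a point): Centre of the top face of the round key, a white disc of 28 mm diameter, as high as the square key. The point moves with the key.
- key_round (a joint): How far the round key is pressed in, m: 0 out, 0.008 fully in. It yields at about 3 N, slides straight down by up to 8 mm (then meets a hard stop) and stays where it is left; nothing brings it back up. More than 0.005 counts as in.
- key_long_top (a point): Centre of the top face of the long key, a white cap 54 mm along the shaker's x and 12 mm wide, as high as the others. Not to be pressed.
- key_long (a joint): How far the long key is pressed in, m: 0 out, 0.008 in; it must stay out. Works as the others do.
- timer: Small white bench timer standing loose on rubber feet, about 350 g, 80 (x) x 70 (y) x 35 mm high; either left or right of the shaker. Origin at the centre of its underside, z up. Its dark display lies on the top towards its -x, its bar towards +x.
- timer_bar_top (a point): Centre of the top face of the timer's bar, a white cap 24 mm (timer's x) by 46 mm (y), 13 mm from the timer's centre towards its +x. Its top is 12 mm above the timer's top, 47 mm above the bench when up; the point moves with the bar.
- timer_bar (a joint): How far the timer's bar is pressed down, m: 0 up, 0.008 fully down. It yields at about 3 N, slides straight down by up to 8 mm (then meets a hard stop) and stays where it is left; nothing brings it back up. More than 0.005 counts as down.
- tube_rack: Loose blue tube rack with capped tubes, 100 (x) x 50 (y) x 78 mm high, on the other side of the shaker from the timer. Origin at the centre of its underside. To be left alone.
- jar: Loose jar with a lid, 52 mm diameter, 80 mm high, at the far right. Origin at the centre of its underside. To be left alone.
- tip_box: Loose grey pipette-tip box with a clear cover, 110 (x) x 80 (y) x 55 mm high, at the far left. Origin at the centre of its underside. To be left alone.
Not all that is in view belongs to the job. What is shaped like the timer but orange, red or yellow is not meant.

How it is judged:
By the outcome, as a careful person would: the job done as asked, in the order asked, and still so for the second after the job is handed in, with the robot touching nothing.
It also fails if it takes over 51 s, if anything falls off the work surface, if the arm or the gripper's body presses on something with over 40 N, if the wrist force passes 120 N, or if a joint passes its speed limit or range.

## Working session

There is one attempt and no reset: what is moved stays moved. The work goes in short steps, Python scripts to look and compute and a shell command to move; the robot and the scene stay as the last step left them, time stands still between calls to the robot, and variables do not carry over. Pictures are saved under pics/ and viewed, at most 10 in all, crops included, and the job is handed in when it is done.

```bash
mkdir -p pics
python3 - <<'E'
from workcell import get_state, eyes, env
import cv2
s=get_state();print({k:s[k] for k in('clock','tcp_pos','orientation','finger_gap')})
for n in('top','side'):
    im=eyes.read_camera(n);cv2.imwrite(f'pics/{n}0.png',im[:,:,::-1]);print(n,eyes.camera_info(n))
E
```

```text
{'clock': 0.0, 'tcp_pos': array([ 0.21838647, -0.53137916,  0.24140254]), 'orientation': array([-9.23802847e-04,  9.81065130e-01,  1.93675903e-01, -3.29650555e-05]), 'finger_gap': 0.08560616973901981}
top {'fovy': 54.125637568696355, 'cx': 312.322467989577, 'cy': 202.69127421652593, 'D': array([-0.09038296,  0.        ,  0.        ,  0.        ,  0.        ]), 'xyz': array([0.36833649, 0.00898861, 1.34809347]), 'orientation': array([ 0.03923088, -0.70390758,  0.70848177, -0.03207249])}
side {'fovy': 47.08727845667957, 'cx': 322.6622714914185, 'cy': 201.36631960981634, 'D': array([-0.06225125,  0.        ,  0.        ,  0.        ,  0.        ]), 'xyz': array([-0.0940183 ,  0.63923152,  0.81841076]), 'orientation': array([ 0.15898971, -0.32893411,  0.84996513, -0.37958386])}
```

View pics/top0.png

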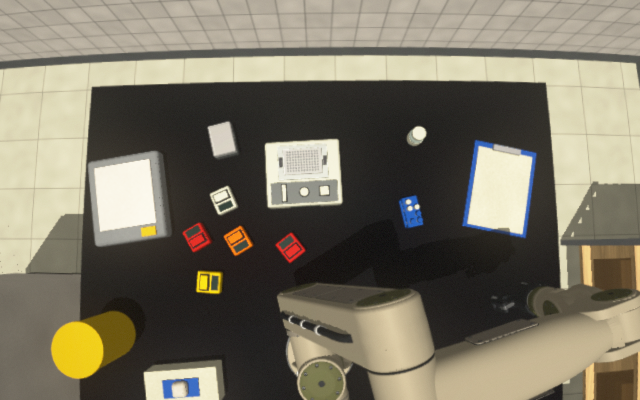

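View pics/side0.png

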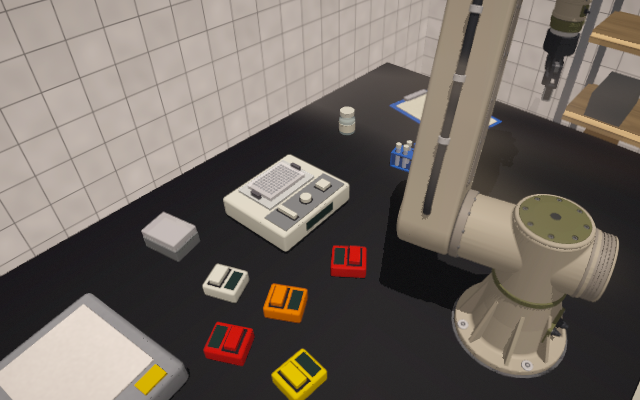

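The top view shows the shaker's keys: long near (284,193), round (304,191), square (324,190). The white timer is near (222,200), with its light bar on the far side. The side view agrees. Next I'll segment the caps and cast rays in both views.

```bash
cat > h.py <<'E'
import numpy as np, cv2
from scipy.spatial.transform import Rotation as R
from workcell import get_state, eyes, env
def cam(n):
    c=eyes.camera_info(n);f=200/np.tan(np.radians(c['fovy']/2))
    return np.array([[f,0,c['cx']],[0,f,c['cy']],[0,0,1]]),c['D'],c['xyz'],R.from_quat(np.roll(c['orientation'],-1)).as_matrix()
def ray(n,uv,z):
    K,D,p,M=cam(n);q=cv2.undistortPoints(np.array(uv,float).reshape(-1,1,2),K,D)[:,0]
    d=np.c_[q,np.ones(len(q))]@M.T
    return p+d*((z-p[2])/d[:,2])[:,None]
def proj(n,P):
    K,D,p,M=cam(n);X=(np.atleast_2d(P)-p)@M
    return cv2.projectPoints(X,np.zeros(3),np.zeros(3),K,D)[0][:,0]
E
python3 - <<'E'
from h import *
t=cv2.imread('pics/top0.png');s=cv2.imread('pics/side0.png')
def blobs(im,n,box,th,zs,amin=15):
    x0,y0,x1,y1=box;c=im[y0:y1,x0:x1]
    c8=cv2.resize(c,None,fx=4,fy=4,interpolation=cv2.INTER_CUBIC)
    m=(c8.min(2)>th).astype('uint8')
    for k in cv2.findContours(m,cv2.RETR_LIST,cv2.CHAIN_APPROX_NONE)[0]:
        a=cv2.contourArea(k)/16
        if a<amin: continue
        r=cv2.minAreaRect(k);M=cv2.moments(k)
        ctr=(np.array([M['m10'],M['m01']])/M['m00']+.5)/4-.5+[x0,y0]
        print(n,'A%.0f'%a,ctr.round(1),'sz',np.round(np.array(r[1])/4,1),'ang %.0f'%r[2],[ray(n,ctr,z)[0].round(4) for z in zs])
blobs(t,'top',(270,178,340,206),170,[.082])
blobs(t,'top',(205,182,242,218),170,[.047,.035])
blobs(s,'side',(265,170,345,225),170,[.082])
blobs(s,'side',(200,258,252,305),170,[.047])
a=cv2.resize(t[170:220,200:350],None,fx=5,fy=5,interpolation=cv2.INTER_CUBIC)
b=cv2.resize(s[165:305,195:345],None,fx=2.2,fy=2.2,interpolation=cv2.INTER_CUBIC)
o=np.zeros((a.shape[0]+b.shape[0],750,3),'uint8');o[:250]=a;o[250:,:b.shape[1]]=b
cv2.imwrite('pics/crop0.png',o)
E
```

```text
top A46 [303.7 191.2] sz [7.8 7.5] ang 90 [array([0.5344, 0.0492, 0.082 ])]
top A63 [324.  189.9] sz [8.4 8.5] ang 83 [array([ 0.5381, -0.017 ,  0.082 ])]
top A47 [283.6 192.2] sz [16.1  3.8] ang 86 [array([0.5317, 0.1149, 0.082 ])]
top A1454 [304.  191.7] sz [23.  67.8] ang 87 [array([0.5329, 0.0483, 0.082 ])]
top A1862 [303.8 191. ] sz [69.7 27.7] ang -0 [array([0.5351, 0.049 , 0.082 ])]
top A117 [225.  205.5] sz [ 8.5 15.7] ang 66 [array([0.4925, 0.3155, 0.047 ]), array([0.4937, 0.3184, 0.035 ])]
top A85 [220.1 195.8] sz [ 7.4 13.6] ang 63 [array([0.5255, 0.3325, 0.047 ]), array([0.5269, 0.3355, 0.035 ])]
top A237 [224.  202.7] sz [22.5 19.7] ang 66 [array([0.502 , 0.3188, 0.047 ]), array([0.5032, 0.3217, 0.035 ])]
side A27 [267.7 222.4] sz [5.5 9. ] ang 90 [array([0.5302, 0.1756, 0.082 ])]
side A57 [305.2 195.9] sz [ 7.  10.5] ang 90 [array([0.5311, 0.0506, 0.082 ])]
side A20 [278.7 186.2] sz [5.2 6.5] ang 51 [array([0.6078, 0.0684, 0.082 ])]
side A67 [322.5 182.7] sz [11.9  7.9] ang 28 [array([ 0.5343, -0.0152,  0.082 ])]
side A35 [274.7 179.6] sz [ 6.  14.7] ang 75 [array([0.6353, 0.057 , 0.082 ])]
side A25 [290.4 174.9] sz [11.9  5. ] ang 27 [array([0.6187, 0.0165, 0.082 ])]
side A1342 [290.9 188. ] sz [54.8 79.8] ang 90 [array([0.5793, 0.0529, 0.082 ])]
side A228 [233.2 280.2] sz [11.4 23.7] ang 32 [array([0.4824, 0.3233, 0.047 ])]
side A634 [225.8 279.2] sz [38.5 26.2] ang 16 [array([0.4966, 0.3323, 0.047 ])]
```

View pics/crop0.png

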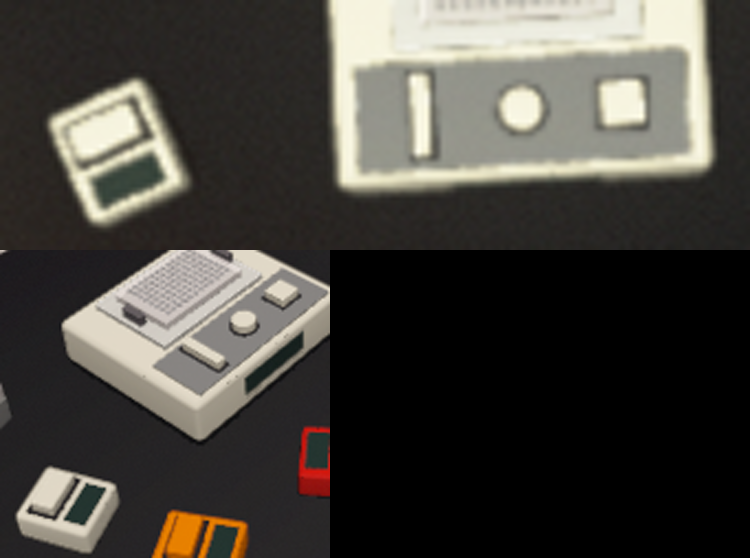

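Key spacing measures 66.1 mm, and the bar about 25 x 46 mm at a reach of 0.62 m. Both views agree to about 3 mm. I'll shut the gripper and turn the tool so that its x points along world +y.

```bash
python3 -m inch '[0,0,0,-0.118,0,0,0,-0.118,0,0,0,-0.118,0,0,0,-0.118,0,0,0,-0.118]' -1 20; python3 -m inch '[0,0,0,-0.118,0,0,0,-0.118,0,0,0,-0.118,0,0,0,-0.118,0,0,0,-0.118]'
cat > go.py <<'E'
import sys;from h import *
s=get_state();M=R.from_quat(np.roll(s['orientation'],-1)).as_matrix()
g=np.array(list(map(float,sys.argv[1:4])))
print('t',s['clock'],'tcp',s['tcp_pos'].round(4),'F',s['wrist_force'].round(1),'q6 %.2f'%s['joint_pos'][5],'gap',s['finger_gap'],'\nxdir',M[:,0].round(3),'zdir',M[:,2].round(3),'shift cm (tool):',(M.T@(g-s['tcp_pos'])*100).round(2))
E
python3 go.py .5365 -.0165 .13
```

```text
clock: 0.52
tcp_pos: [0.2184, -0.5316, 0.2417]
orientation: [-0.001, 0.881, 0.473, 0.0]
wrist_force: [-0.1, 0.0, -0.1]
finger_gap: 0.0259
grip_force: 0.0
clock: 0.93
tcp_pos: [0.2184, -0.5316, 0.2418]
orientation: [-0.0, 0.705, 0.709, 0.0]
wrist_force: [0.0, 0.2, -0.3]
finger_gap: -0.0001
grip_force: 0.0
t 0.9333 tcp [ 0.2184 -0.5316  0.2418] F [ 0.   0.2 -0.3] q6 0.25 gap -0.00013704291534477738 
xdir [-0.005  1.     0.001] zdir [-0.     0.001 -1.   ] shift cm (tool): [51.34 32.06 11.22]
```

```bash
for i in 1 ; do python3 -m inch '[2.56,1.6,0,0,2.56,1.6,0,0,2.56,1.6,0,0,2.56,1.6,0,0,2.56,1.6,0,0]'; python3 -m inch '[2.56,1.6,0,0,2.56,1.6,0,0,2.56,1.6,0,0,2.56,1.6,0,0,2.56,1.6,0,0]';python3 -m inch '[2.56,1.6,0,0,2.56,1.6,0,0,2.56,1.6,0,0,2.56,1.6,0,0,2.56,1.6,0,0]';python3 -m inch '[2.56,1.6,0,0,2.56,1.6,0,0,2.56,1.6,0,0,2.56,1.6,0,0,2.56,1.6,0,0]'; python3 -m inch '[0,0,1.5,0,0,0,2.5,0,0,0,2.5,0,0,0,2.0,0,0,0,0,0]'; done | grep -E 'tcp|force'; python3 go.py .5365 -.0165 .097
python3 - <<'E'
from h import *
s=get_state();im=eyes.read_camera('side')[:,:,::-1].copy()
p=proj('side',s['tcp_pos']-[0,0,.011])[0];k=proj('side',[.5365,-.0165,.082])[0];print(p,k)
c=cv2.resize(im[120:240,240:400],None,fx=5,fy=5,interpolation=cv2.INTER_CUBIC)
for q,col in((p,(0,0,255)),(k,(0,200,0))): cv2.drawMarker(c,tuple(((q-[240,120])*5).astype(int).tolist()),col,0,10,1)
cv2.imwrite('pics/s1.png',c)
E
```

```text
tcp_pos: [0.2989, -0.4025, 0.2418]
wrist_force: [0.5, -0.8, 0.0]
grip_force: 0.0
tcp_pos: [0.3791, -0.2745, 0.242]
wrist_force: [0.1, -0.9, -0.6]
grip_force: 0.0
tcp_pos: [0.4592, -0.1466, 0.242]
wrist_force: [0.5, -0.3, 0.5]
grip_force: 0.0
tcp_pos: [0.5393, -0.0187, 0.2419]
wrist_force: [-0.2, -0.1, 0.0]
grip_force: 0.0
tcp_pos: [0.5358, -0.0194, 0.1527]
wrist_force: [-1.2, 0.0, -0.3]
grip_force: 0.0
t 3.0167 tcp [ 0.5358 -0.0194  0.1527] F [-1.2  0.  -0.3] q6 1.39 gap -1.1443165752502553e-05 
xdir [0.001 1.    0.001] zdir [-0.008  0.001 -1.   ] shift cm (tool): [0.29 0.12 5.57]
[322.6748207 162.8246705] [322.16969554 182.08396539]
```

View pics/s1.png

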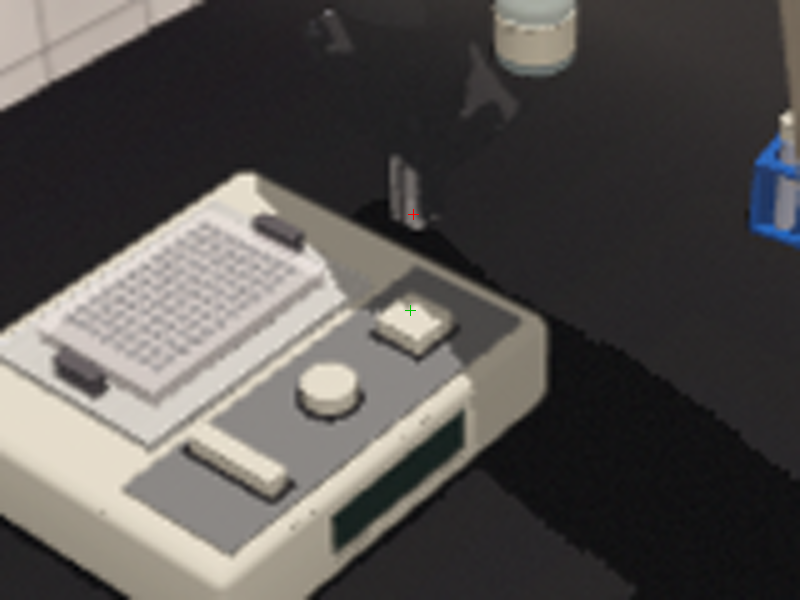

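The side crop shows the fingertips at about (410,225), right above the square key at (415,318) in crop pixels. I'll descend close to it.

```bash
python3 -m inch '[0.28,0.1,1.2,0,0,0,1.6,0,0,0,1.6,0,0,0,0.9,0,0,0,0,0]' >/dev/null; python3 go.py .5365 -.0165 .085; python3 -m inch '[0,0,0.2,0,0,0,0.2,0,0,0,0.2,0,0,0,0.1,0,0,0,0,0]'; python3 go.py .5365 -.0165 .085
```

```text
t 3.4833 tcp [ 0.5393 -0.0174  0.1035] F [ 0.2 -0.3 -0.5] q6 1.39 gap -3.7408662969311575e-05 
xdir [0.001 1.    0.   ] zdir [-0.002  0.    -1.   ] shift cm (tool): [ 0.09 -0.28  1.85]
clock: 3.9
tcp_pos: [0.5402, -0.0175, 0.0976]
orientation: [0.0, 0.707, 0.707, 0.0]
wrist_force: [-0.1, 0.4, -0.5]
finger_gap: 0.0004
grip_force: 0.0
t 3.9 tcp [ 0.5402 -0.0175  0.0976] F [-0.1  0.4 -0.5] q6 1.39 gap 0.00037239082320990525 
xdir [ 0.001  1.    -0.   ] zdir [ 0. -0. -1.] shift cm (tool): [ 0.1  -0.37  1.26]
```

```bash
python3 -m inch '[0.05,-0.3,0,0,0,0,0.2,0,0,0,0.2,0,0,0,0.2,0,0,0,0,0]' | grep -E 'tcp|wrist'; python3 -m inch '[0,0,0.15,0,0,0,0.15,0,0,0,0,0,0,0,0,0,0,0,0,0]'| grep -E 'tcp|wrist'
```

```text
tcp_pos: [0.5369, -0.0169, 0.091]
wrist_force: [1.0, -0.7, -0.4]
tcp_pos: [0.537, -0.017, 0.0881]
wrist_force: [0.3, -0.2, -0.4]
```

```bash
python3 -m inch '[0,0,0.1,0,0,0,0.1,0,0,0,0.1,0,0,0,0,0,0,0,0,0]' | grep -E 'tcp|wrist'
python3 - <<'E'
from h import *
s=get_state();im=eyes.read_camera('side')[:,:,::-1].copy();print(s['tcp_pos'],s['wrist_force'])
cv2.imwrite('pics/s2.png',cv2.resize(im[140:220,270:370],None,fx=7,fy=7,interpolation=cv2.INTER_CUBIC))
E
```

```text
tcp_pos: [0.537, -0.017, 0.0852]
wrist_force: [0.0, 0.1, 0.7]
[ 0.5370123  -0.01696124  0.08518629] [0.03582478 0.08913591 0.67787464]
```

View pics/s2.png

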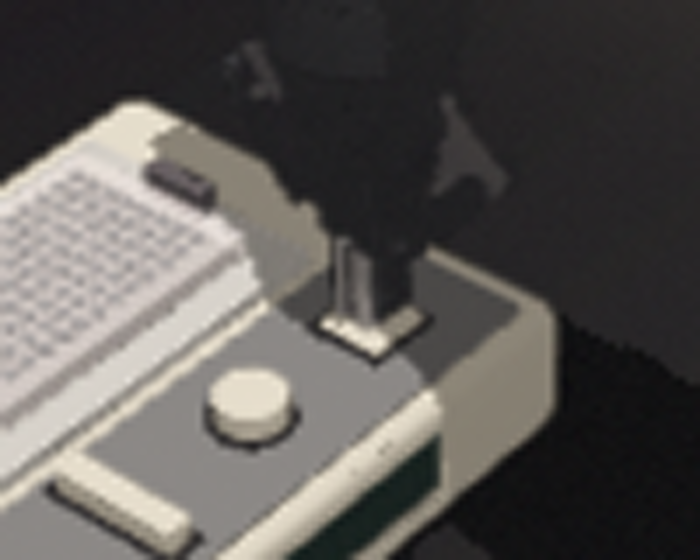

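The square key now sits much lower than the round one (rim at about (375,345) in the crop), so it is most of the way in. I'll press a little further until the hard stop shows in the force.

```bash
python3 -m inch '[0,0,0.05,0,0,0,0.05,0,0,0,0,0,0,0,0,0,0,0,0,0]' | grep -E 'tcp|wrist'
```

```text
tcp_pos: [0.5371, -0.0169, 0.085]
wrist_force: [-3.2, 1.0, 7.0]
```

Hard stop at TCP z 0.085, as expected: the square key is in. I'll lift and go over the round key.

```bash
python3 -m inch '[0,0,-1,0,0,0,-2,0,2,-0.1,0,0,3,-0.1,0,0,1.6,-0.1,0,0]' | grep -E 'tcp|wrist';  python3 -m inch '[0,0,0,0,0,0,0.8,0,0,0,0.8,0,0,0,0,0,0,0,0,0]' | grep -E 'tcp|wrist'; python3 go.py .5338 .0492 .085
```

```text
tcp_pos: [0.5344, 0.0506, 0.1151]
wrist_force: [0.3, 0.5, -0.3]
tcp_pos: [0.5333, 0.0483, 0.0972]
wrist_force: [0.8, -0.9, -0.1]
t 6.45 tcp [0.5333 0.0483 0.0972] F [ 0.8 -0.9 -0.1] q6 1.51 gap -0.0005920056147110876 
xdir [ 0.002  1.    -0.   ] zdir [-0.002 -0.    -1.   ] shift cm (tool): [0.09 0.05 1.21]
```

```bash
python3 -m inch '[0.08,0.05,0,0,0,0,0.2,0,0,0,0.2,0,0,0,0.2,0,0,0,0.2,0]' | grep -E 'tcp|wrist';  python3 -m inch '[0,0,0.15,0,0,0,0.15,0,0,0,0.1,0,0,0,0,0,0,0,0,0]' | grep -E 'tcp|wrist'
```

```text
tcp_pos: [0.5349, 0.0496, 0.0905]
wrist_force: [-0.3, -1.1, 4.1]
tcp_pos: [0.5347, 0.0499, 0.0862]
wrist_force: [-0.0, -0.8, 0.1]
```

```bash
python3 -m inch '[0,0,0.1,0,0,0,0.06,0,0,0,0.05,0,0,0,0,0,0,0,0,0]' | grep -E 'tcp|wrist'
```

```text
tcp_pos: [0.5347, 0.0499, 0.085]
wrist_force: [-1.6, -0.8, 9.0]
```

Round key at its hard stop too. I'll lift well clear and cross to above the timer bar.

```bash
python3 -m inch '[0,0,-1,0,0,0,-2.5,0,0,0,-2.5,0,0,0,0,0,0,0,0,0]' | grep -E 'tcp|wrist';  python3 -m inch '[2.8,-0.1,0,0,2.8,-0.1,0,0,2.8,-0.1,0,0,2.8,-0.1,0,0,2.8,-0.1,0,0]'| grep -E 'tcp|wrist'; python3 -m inch '[2.8,-0.1,0,0,2.8,-0.1,0,0,2.8,-0.1,0,0,2.8,-0.1,0,0,2.8,-0.1,0,0]' | grep -E 'tcp|wrist'; python3 -m inch '[0,0,2,0,0,0,2.5,0,0,0,0.5,0,0,0,0,0,0,0,0,0]' | grep -E 'tcp|wrist'; python3 go.py .525 .333 .065
python3 - <<'E'
from h import *
s=get_state();im=eyes.read_camera('side')[:,:,::-1].copy()
p=proj('side',s['tcp_pos']-[0,0,.011])[0];k=proj('side',[.525,.333,.047])[0];print(p,k)
c=cv2.resize(im[160:310,190:350],None,fx=4,fy=4,interpolation=cv2.INTER_CUBIC)
for q,col in((p,(0,0,255)),(k,(0,200,0))): cv2.drawMarker(c,tuple(((q-[190,160])*4).astype(int).tolist()),col,0,10,1)
cv2.imwrite('pics/s3.png',c)
E
```

```text
tcp_pos: [0.5357, 0.05, 0.1458]
wrist_force: [-0.0, 0.3, 0.4]
tcp_pos: [0.5285, 0.191, 0.1427]
wrist_force: [0.5, 1.3, 0.1]
tcp_pos: [0.5236, 0.331, 0.1425]
wrist_force: [0.3, -0.8, -0.1]
tcp_pos: [0.5242, 0.3294, 0.0936]
wrist_force: [-0.6, 0.8, 0.9]
t 9.3667 tcp [0.5242 0.3294 0.0936] F [-0.6  0.8  0.9] q6 2.00 gap 0.00011098580081964047 
xdir [ 0.001  1.    -0.001] zdir [-0.002 -0.001 -1.   ] shift cm (tool): [0.36 0.08 2.86]
[216.12668598 260.93687887] [217.47020524 272.48733656]
```

View pics/s3.png

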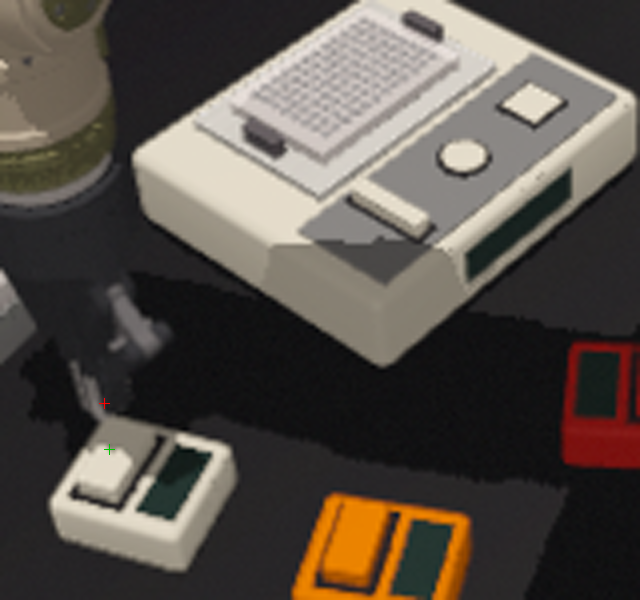

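The square and round keys are flush and the long key still stands proud. The fingertips at about (100,415) are just above the timer bar, centred at (115,455) in the crop. I'll lower onto the bar.

```bash
python3 -m inch '[0.15,0,0.8,0,0,0,1.2,0,0,0,1.0,0,0,0,0,0,0,0,0,0]' | grep -E 'tcp|wrist'; python3 -m inch '[0,0,0,0,0,0,0,0,0,0,0,0,0,0,0,0,0,0,0,0]' >/dev/null; python3 go.py .5245 .3315 .05
```

```text
tcp_pos: [0.5245, 0.331, 0.0638]
wrist_force: [0.4, 0.7, 0.9]
t 10.25 tcp [0.5251 0.3315 0.0645] F [-0.2 -0.4 -1.2] q6 2.01 gap -4.9610382318011425e-05 
xdir [0.001 1.    0.   ] zdir [ 0.001  0.    -1.   ] shift cm (tool): [ 0.   -0.06  1.45]
```

```bash
python3 -m inch '[0,0,0.2,0,0,0,0.2,0,0,0,0.2,0,0,0,0.2,0,0,0,0.2,0]' | grep -E 'tcp|wrist';  python3 -m inch '[0,0,0.15,0,0,0,0.15,0,0,0,0,0,0,0,0,0,0,0,0,0]' | grep -E 'tcp|wrist'
```

```text
tcp_pos: [0.5249, 0.3314, 0.0542]
wrist_force: [-0.9, -0.5, 2.9]
tcp_pos: [0.5248, 0.3313, 0.0509]
wrist_force: [0.6, 0.3, -0.3]
```

```bash
python3 -m inch '[0,0,0.1,0,0,0,0.05,0,0,0,0,0,0,0,0,0,0,0,0,0]' | grep -E 'tcp|wrist'
```

```text
tcp_pos: [0.5248, 0.3313, 0.05]
wrist_force: [-1.6, -0.8, 6.1]
```

The bar is at its stop too, at TCP z 0.050. I'll lift straight up, back the arm off and check.

```bash
python3 -m inch '[0,0,-0.5,0,0,0,-2,0,0,0,-3,0,0,0,-3,0,0,0,-3,0]' | grep -E 'tcp|wrist'; python3 -m inch '[0,0,-2,0,0,0,-2,0,0,0,0,0,0,0,0,0,0,0,0,0]' | grep -E 'tcp|wrist'
python3 - <<'E'
from h import *
im=eyes.read_camera('side')[:,:,::-1].copy()
cv2.imwrite('pics/s4.png',cv2.resize(im[130:310,130:360],None,fx=3.3,fy=3.3,interpolation=cv2.INTER_CUBIC))
E
```

```text
tcp_pos: [0.5246, 0.3313, 0.1655]
wrist_force: [0.3, 0.3, -0.7]
tcp_pos: [0.5245, 0.3312, 0.2036]
wrist_force: [-0.2, 0.1, -0.1]
```

View pics/s4.png

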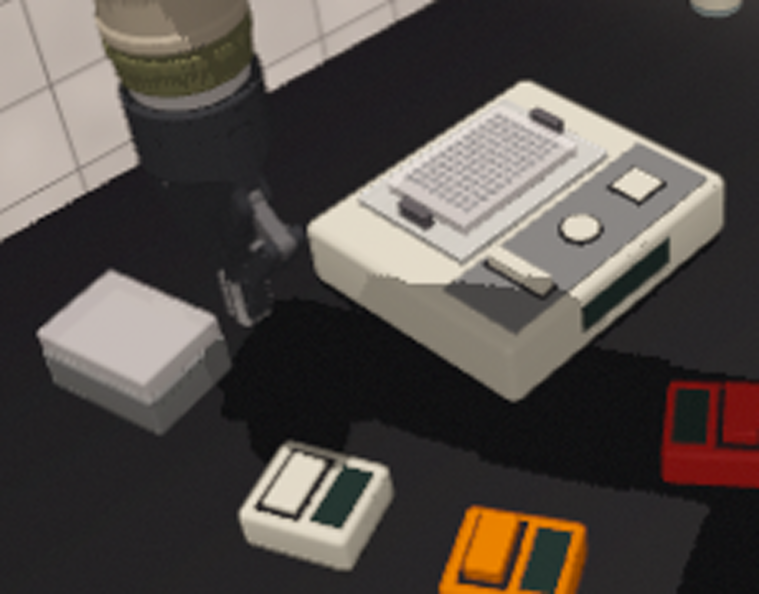

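The square key (638,184), round key (580,228) and timer bar (293,482) are all down. The long key (520,273) is still up, the timer and tip box haven't moved, and the gripper is clear.

```bash
python3 -c "
from workcell import env
print(env.hand_in())"
```

```text
the job is handed in; nothing more can be done
None
```

I pressed the square key, the round key and then the timer bar, each to its hard stop. The long key was left out, and the job was handed in at about 12 s with the arm clear of everything.

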